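# Re-aim a clamped gas elbow

### The arm

A 6-joint arm with a two-finger parallel gripper is mounted at the origin on a cart in front of the work surface, level with it; the furniture and walls round the work are solid. World frame = base frame: x ahead of the robot, y to its left, z up, the work surface at z = 0. Lengths are in mm, angles in rad, forces in N, time in s.
With the tool pointing down it reaches from about 300 to 775 mm from the base axis. Payload 14.6 kg.
Tool frame: the origin (TCP) lies on the centre line of the jaws, within the pads' length; the fingertips stand 19 mm ahead of it and the grasp point (between the pads) is the TCP (bot.tip_reach is the distance from the TCP to the fingertips, in mm); z points along the fingers, y is the line along which they close (so a half turn about z gives the same grasp; the last joint's range is limited). The gripper opens to 85 mm and grips with 20 to 120 N. Pads are 22 mm wide; open, the fingers measure 114 mm over their backs; the gripper's body (76 mm by 85 mm) begins 54 mm behind the grasp point. The pads swing forward as they close: fully open they stand 13 mm farther back than shut.
Start: joints at [-1.199, 0.3, 1.521, -0, 1.321, -0.067], TCP at [233.661, -497.887, 250.281] pointing down, gripper open.
Joint ranges: [-3.03, 3.03], [-0.79, 2.21], [0.23, 2.52], [-1.04, 4.18], [0, 3.07], [-2.55, 2.55]. Speed limits (rad/s): [2.22, 2.22, 2.57, 3.14, 3.14, 3.14].

### API

Orientations are given as a unit quaternion [w, x, y, z].
In Python, from rig import bot gives the robot as it stands. Calls block until the motion is done:
- bot.move_to(position, orientation): joint-space move of the TCP to a pose.
- bot.servo_line(position, attitude=None, speed=150, until_force=None): straight line of the TCP; attitude=None keeps the orientation; speed is the mean speed in mm/s. With until_force (N) it stops when the force on the tool has changed by that much, and returns True; else False.
- bot.move_joints(angles): joint-space move.
- bot.move_gripper(opening, grip_force=None): finger opening in mm; grip_force is the grip in N (None keeps the last); returns when the fingers have stopped.
- bot.dwell(seconds).
- bot.ik(position, orientation): joint angles nearest the present ones, or None.
- bot.read_state(): the state.
- bot.read_camera(name): name is "side" or "top"; returns a dict with "image" (480x640x3 uint8, blue, green, red), "depth" (480x640 float32, mm along the optical axis (not along the pixel's ray), 0 where there is no reading), "fovy" (degrees; the focal length in pixels is half the picture's height over the tangent of half this angle, whatever the lens; pixels are square), "cx", "cy" (the principal point, pixels), "k1" (the pictures are not rectified: a ray, as slopes to the right and down, at radius r is drawn at 1 + k1 r^2 times it, then the intrinsics apply), "eye" and "attitude" of the camera in the world. Camera axes: x right, y down, z forward; pixel columns grow to the right and rows downward; lengths in mm; the calibration is good to about 2 mm. A picture is of the moment at which its call begins.
A pose or a line that the arm cannot do raises bot.MotionError and nothing moves.
- bot.finish_job(): hands the job in; it is judged then, once.
The state is a dict: "clock": time; "joint_positions": joint angles; "qvel": joint speeds; "effort": joint torques, N m; "ee_pos": TCP position; "tool_rot": TCP orientation; "ft_force": force on the tool from outside, world axes, zero at the start; "moment": the same for the moment, N m; "grip_width": finger opening in mm; "grip_force": force on a finger pad.
Only numpy, scipy, OpenCV 4.12 (cv2) and the standard library are available. Lean on these libraries where they do the work, as an engineer would, in place of code of your own. Each camera call takes 0.05 s, during which the arm holds its last target. There are 200 camera calls.

### The job

The gas elbow has to face the copper inlet pipe. Undo the red wing knob (anticlockwise from above, no more than half a turn) just enough that the blue strap lets go of the elbow's flange, swing the elbow in its seat until its barbed outlet points straight at the mouth of the inlet pipe, then turn the knob fully tight again so that the strap clamps the elbow there. Leave the elbow seated and do not disturb the jar, vial and weight.

Things in the scene. Friction and masses are not known exactly. Their poses are not given: they have to be found in the camera images.
- clamp_base: Fixed aluminium plate on the bench, 90 x 175 x 16 mm. Origin: on the bench, under the axis of the elbow's round seat, z up. The plate reaches from y = -128 to +48 mm, x = -45 to +45 mm in its own frame. The seat is a pocket 63 mm wide, 6 mm deep, its floor at z = 10 mm. The clamp's stud and knob stand at y = -85 mm.
- elbow: Loose brass elbow, about 0.3 kg. Origin: centre of the underside of its steel flange (60 mm wide, 10 mm thick). Own x = direction of the outlet, z up. A 22 mm upright tube; the horizontal barbed outlet, 16 to 22 mm thick, leaves 36 mm above the origin and ends 73 mm from the axis. Held fast while the strap is tight; when loose it turns easily about the vertical and stays where left.
- elbow_grip (a point): On the elbow's axis, 68 mm above its origin (78 mm above the bench), axes as the elbow's: in the square steel block on top, 22 x 22 mm, sides parallel to the elbow's x and y, from 46 to 80 mm above the origin, there to grip and turn the elbow.
- outlet_tip (a point): Centre of the outlet's open end, 73 mm from the elbow's axis, 46 mm above the bench.
- inlet_mouth (a point): Centre of the mouth of the copper inlet pipe (16 mm diameter), held by a green block 22 x 28 mm, top 59 mm above the bench, on a small fixed stand. The mouth looks at the elbow's axis from 100 mm away, at the outlet's height (46 mm); the stand reaches to 160 mm from that axis.
- strap: Blue steel clamp strap, 117 mm long, 24 mm wide, 10 mm thick; its fork (46 mm wide) straddles the elbow's tube and presses on the flange. Origin on the stud's axis, 11 mm above its underside; own +y points along the strap to the elbow. Rises 2 mm per rad of the knob and is sprung: the contact force reads about 10 N with the knob at 0 and falls evenly to none at about 1.1 rad.
- clamp_knob (a joint): Red wing knob. 0 rad = fully tight (hard stop); grows when turned anticlockwise seen from above (loosening). The strap lets go at about 1.1 rad; 1.4 rad is ample; more than half a turn (3.14 rad) is too far. It takes 0.15 N m to turn (about 0.2 N m when nearly tight), stays where it is left, does not rise or fall. It starts tight (0 to 0.2 rad).
- knob_grip (a point): On the knob's vertical axis at the height to grip, 70 mm above the bench. Its x axis runs along the wing and turns with the knob. The wing is 50 mm long, 12 mm thick and stands from 58 to 80 mm above the bench. The knob's axis is 85 mm from the elbow's. At 0 rad the wing's x axis points 0.70 rad clockwise of the direction to the elbow's axis.
- jar_green: White jar with a green lid, 52 mm diameter, 67 mm high, a bystander. Origin: centre of its underside.
- vial_grey: Small glass vial with a black cap and grey contents, 27 mm diameter, 56 mm high, a bystander. Origin: centre of its underside.
- small_weight: Brass weight with a knob, 20 mm diameter, 24 mm high, a bystander. Origin: centre of its underside.
- seat (a point): Centre of the floor of the elbow's round seat in the clamp base, 10 mm above the bench; the seated elbow's origin lies here.
Not all that is in view belongs to the job. Of the things that look like the clamp_base, the larger one is meant.

How it is judged:
By the outcome, as a careful person would: the job done as asked, in the order asked, and still so for the second after the job is handed in, with the robot touching nothing.
It also fails if it takes over 61 s, if anything falls off the work surface, if the arm or the gripper's body presses on something with over 40 N, if the wrist force passes 120 N, or if a joint passes its speed limit or range.

## Working session

There is one attempt and no reset: what is moved stays moved. The work goes in short steps, each a Python script; the robot and the scene stay as the last script left them, time stands still between calls to the robot, and variables do not carry over. Pictures are saved under pics/ and viewed, at most 10 in all, crops included, and the job is handed in when it is done.

```bash
mkdir -p pics; ls; cat > h.py <<'E'
import numpy as np, cv2, pickle
from scipy.spatial.transform import Rotation as R
def save(bot,n,tag):
    c=bot.read_camera(n); cv2.imwrite(f'pics/{tag}.png',c['image']); pickle.dump(c,open(f'{tag}.pkl','wb')); return c
def load(tag): return pickle.load(open(f'{tag}.pkl','rb'))
def rot(c):
    a=np.array(c['attitude'],float)
    return a if a.shape==(3,3) else R.from_quat(a[[1,2,3,0]]).as_matrix()
def ray(c,u,v):
    f=240/np.tan(np.radians(c['fovy'])/2)
    K=np.array([[f,0,c['cx']],[0,f,c['cy']],[0,0,1]])
    d=np.array([(u-c['cx'])/f,(v-c['cy'])/f]); s=d.copy()
    for _ in range(20): s=d/(1+c['k1']*(s@s))
    return rot(c)@np.array([s[0],s[1],1.])
def onz(c,u,v,z):
    r=ray(c,u,v); e=np.array(c['eye']); return e+r*(z-e[2])/r[2]
def ondepth(c,u,v):
    return np.array(c['eye'])+ray(c,u,v)*c['depth'][int(round(v)),int(round(u))]
def proj(c,P):
    f=240/np.tan(np.radians(c['fovy'])/2)
    p=rot(c).T@(np.array(P,float)-np.array(c['eye'])); s=p[:2]/p[2]; s=s*(1+c['k1']*(s@s))
    return s*f+[c['cx'],c['cy']]
E
python3 - <<'E'
from rig import bot
from h import *
for n in('top','side'):
    c=save(bot,n,n+'0'); print({k:v for k,v in c.items() if k not in('image','depth')})
s=bot.read_state();print(s['clock'],s['ee_pos'],s['tool_rot'],s['ft_force'])
E
```

```text
pics
{'fovy': 42.098533604625054, 'cx': 317.621570444711, 'cy': 239.17267974244183, 'k1': -0.0703812649570334, 'eye': array([ 411.15781287,    9.12927282, 1219.46687216]), 'attitude': array([-0.04852748,  0.70624058, -0.70463553,  0.04856023])}
{'fovy': 45.55665560330512, 'cx': 322.03537943960265, 'cy': 251.86310146296876, 'k1': -0.05121551809533111, 'eye': array([135.51187607, 587.41715511, 749.25998964]), 'attitude': array([ 0.12437222, -0.26801215,  0.87273727, -0.38862667])}
0.1 [ 233.58164705 -497.71481456  249.76559582] [-5.45857873e-04  9.76032099e-01  2.17625911e-01 -7.68473336e-05] [ 0.02023623 -0.77097367  0.62274037]
```

View pics/top0.png

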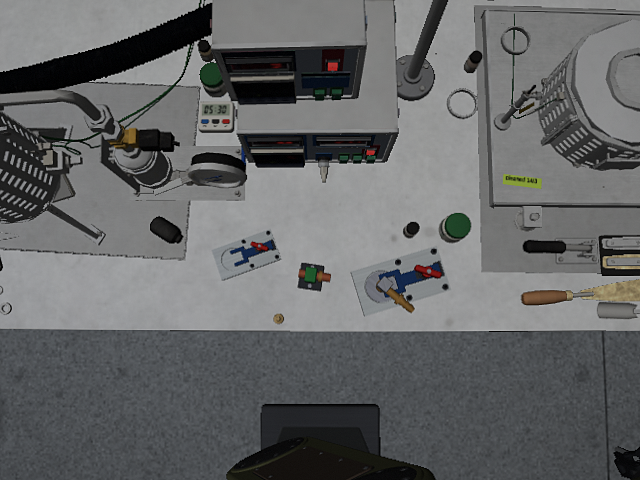

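View pics/side0.png

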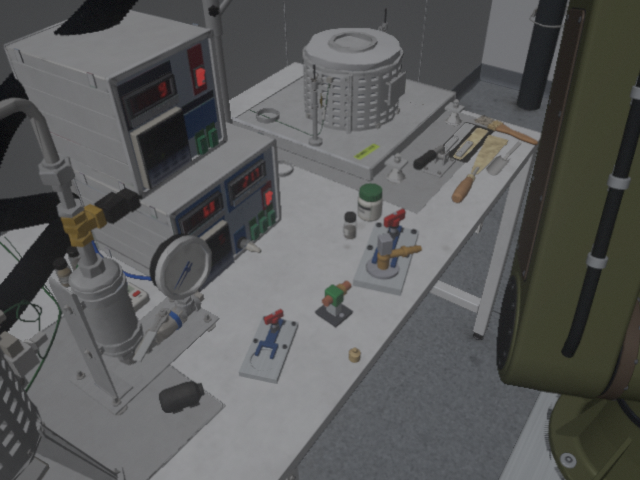

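The top view shows two clamps. The large one, with an elbow, is at (400,282), with its knob at (429,271). The smaller decoy at (247,255) has no elbow, and its knob is at (262,246). The inlet stand is at (313,276), the jar at (455,227), the vial at (411,229) and the weight at (279,319). A green-lidded jar at (210,77) and vials at (205,50) and (472,62) are other lookalikes. I choose the larger clamp and will check it in a crop.

```bash
python3 - <<'E'
from h import *
c=load('top0');im=c['image'][205:325,295:475]
cv2.imwrite('pics/crop1.png',cv2.resize(im,(792,528),interpolation=cv2.INTER_CUBIC))
c=load('side0');im=c['image'][175:335,305:455]
cv2.imwrite('pics/crop2.png',cv2.resize(im,(560,597),interpolation=cv2.INTER_CUBIC))
E
```

```text
(no output)
```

View pics/crop1.png

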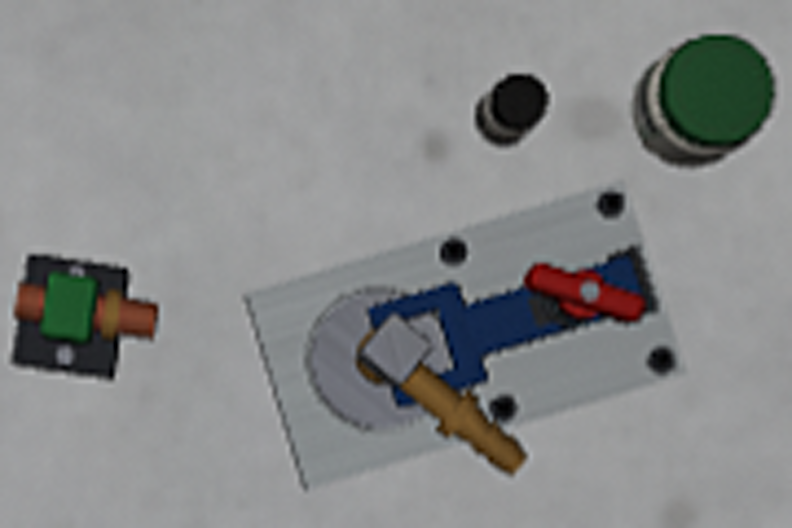

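View pics/crop2.png

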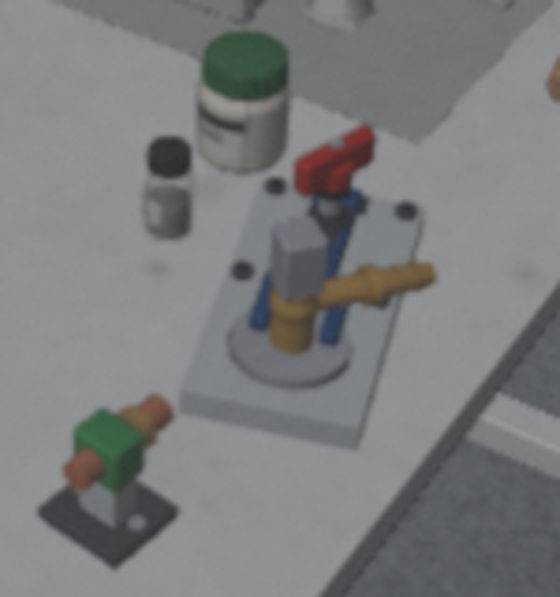

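The crop confirms the large clamp. In crop pixels:
- **Clamp:** square block at (397,349), knob hub at (590,291), wing from (527,275) to (645,305), outlet tip at (517,462).
- **Inlet:** mouth at (157,320).
- **Bystanders:** jar lid at (718,91), vial at (520,101).

```bash
python3 - <<'E'
from h import *
c=load('top0');s=load('side0')
P=lambda x,y,z: onz(c,295+(x+.5)/4.4-.5,205+(y+.5)/4.4-.5,z)
S=lambda x,y,z: onz(s,305+(x+.5)/3.733-.5,175+(y+.5)/3.733-.5,z)
np.set_printoptions(precision=1,suppress=True)
a=P(397,349.5,90);k=P(590,291,82);w0=P(531,276,78);w1=P(642,306,78);o=P(517,460,48);m=P(157,320,46)
pl=[P(*q,16) for q in[(246,297),(305,490),(687,370),(618,182)]]
print('axis',a,'knob',k,np.hypot(*(k-a)[:2]))
print('plate',np.array(pl),[np.hypot(*(pl[i]-pl[(i+1)%4])[:2]) for i in range(4)])
y=(pl[0]+pl[1]-pl[2]-pl[3])[:2];y/=np.hypot(*y)
mid=(pl[0]+pl[1])[:2]/2; print('plate y',y,'seat',mid-48*y,'knob',mid-133*y)
ang=lambda d:np.arctan2(d[1],d[0])
print('dir knob->axis',ang(y),ang((a-k)),'wing',ang(w0-w1),len:=np.hypot(*(w1-w0)[:2]))
print('outlet',o,ang(o-a),np.hypot(*(o-a)[:2]),'mouth',m,ang(m-a),np.hypot(*(m-a)[:2]))
# block edges
cs=[P(*q,90) for q in[(396,314),(432,348),(400,386),(358,350)]]
print('block sides',[ (round(ang(cs[(i+1)%4]-cs[i])%(np.pi/2),3),round(np.hypot(*(cs[(i+1)%4]-cs[i])[:2]),1)) for i in range(4)])
print('inlet block',P(69,307,59),P(20,300,50),'jar',P(718,91,67),'vial',P(520,101,56))
print('side: block',S(299,232,90),'knob',S(337,143,82),'mouth',S(160,410,46),'outlet',S(428,272,46))
print(ondepth(c,*[295+397/4.4,205+349/4.4]),ondepth(c,*[295+590/4.4,205+291/4.4]))
E
```

```text
axis [ 485.5 -112.8   90. ] knob [ 510.5 -194.5   82. ] 85.45349287833892
plate [[ 513.4  -54.5   16. ]
 [ 429.   -79.9   16. ]
 [ 481.5 -248.4   16. ]
 [ 564.7 -219.8   16. ]] [np.float64(88.07326361093294), np.float64(176.49325416747394), np.float64(88.03613763941932), np.float64(173.05850266052133)]
plate y [-0.3  1. ] seat [ 485.5 -113.1] knob [ 510.7 -194.2]
dir knob->axis 1.8721016679036646 1.8673108893571593 wing 1.3067516108466957 48.014658207183054
outlet [ 441.3 -167.9   48. ] -2.24654325060293 70.70717026793702 mouth [500.9 -14.8  46. ] 1.4152425443989778 99.18081088264414
block sides [(np.float64(0.809), np.float64(20.3)), (np.float64(0.863), np.float64(20.6)), (np.float64(0.859), np.float64(22.6)), (np.float64(0.754), np.float64(21.7))]
inlet block [505.3  22.8  59. ] [509.   43.8  50. ] jar [ 597.4 -254.    67. ] vial [ 594.6 -170.7   56. ]
side: block [ 485.9 -112.5   90. ] knob [ 508.8 -192.4   82. ] mouth [499.5 -12.1  46. ] outlet [ 440.7 -168.2   46. ]
[ 484.8 -113.1   93.2] [ 509.9 -195.4   81.1]
```

```bash
cat >> h.py <<'E'
AX=np.array([485.6,-112.8]); KN=np.array([510.4,-194.3]); W0=1.17; TGT=1.42
def q(yaw): return np.array([0,np.cos(yaw/2),np.sin(yaw/2),0])
E
python3 - <<'E'
from rig import bot
from h import *
np.set_printoptions(precision=2,suppress=True)
for n in(-2,-1,0,1,2):
  for nm,xy,z,y in[('k0',KN,70,1.307),('k1',KN,70,2.57),('kt',KN,70,1.12)]:
    j=bot.ik([*xy,z],q(y+n*np.pi)); print(n,nm,j if j is None else np.array(j))
for n in range(4):
  y=-2.25+n*np.pi/2
  for yy in (y,y-1.3,y-2.61):
    j=bot.ik([*AX,78],q(yy)); print(n,yy,j if j is None else np.array(j))
E
```

```text
-2 k0 [-0.43  0.51  1.69 -0.    0.94 -0.17]
-2 k1 [-0.43  0.51  1.69 -0.    0.94 -1.43]
-2 kt [-0.43  0.51  1.69 -0.    0.94  0.02]
-1 k0 None
-1 k1 [-0.43  0.51  1.69 -0.    0.94  1.71]
-1 kt None
0 k0 [-0.43  0.51  1.69 -0.    0.94 -0.17]
0 k1 [-0.43  0.51  1.69 -0.    0.94 -1.43]
0 kt [-0.43  0.51  1.69 -0.    0.94  0.02]
1 k0 None
1 k1 [-0.43  0.51  1.69 -0.    0.94  1.71]
1 kt None
2 k0 [-0.43  0.51  1.69 -0.    0.94 -0.17]
2 k1 [-0.43  0.51  1.69 -0.    0.94 -1.43]
2 kt [-0.43  0.51  1.69 -0.    0.94  0.02]
0 -2.25 None
0 -3.55 [-0.3   0.41  1.82 -0.    0.91 -1.46]
0 -4.859999999999999 [-0.3   0.41  1.82 -0.    0.91 -0.15]
1 -0.6792036732051034 [-0.3   0.41  1.82 -0.    0.91  1.95]
1 -1.9792036732051035 None
1 -3.2892036732051033 [-0.3   0.41  1.82 -0.    0.91 -1.72]
2 0.8915926535897931 [-0.3   0.41  1.82 -0.    0.91  0.38]
2 -0.40840734641020693 [-0.3   0.41  1.82 -0.    0.91  1.68]
2 -1.7184073464102068 None
3 2.4623889803846897 [-0.3   0.41  1.82 -0.    0.91 -1.19]
3 1.1623889803846896 [-0.3   0.41  1.82 -0.    0.91  0.11]
3 -0.1476110196153102 [-0.3   0.41  1.82 -0.    0.91  1.42]
```

```bash
cat >> h.py <<'E'
def st(bot,t=''):
    s=bot.read_state(); print(t,'t%.1f'%s['clock'],np.round(s['ee_pos'],1),'F',np.round(s['ft_force'],1),'M',np.round(s['moment'],2),'g',np.round(s['grip_width'],1),np.round(s['grip_force'],1),'j6 %.3f'%s['joint_positions'][5],flush=True); return s
def yaw(s): a=s['tool_rot']; return 2*np.arctan2(a[2],a[1])
def twist(bot,dyaw,n=4):
    for _ in range(n):
        j=np.array(tw.tgt if hasattr(tw,'tgt') else bot.read_state()['joint_positions'],float); j[5]-=dyaw/n; bot.move_joints(j); tw.tgt=j
class tw: pass
E
python3 - <<'E'
from rig import bot
from h import *
bot.move_to([*KN,160],q(1.307)); bot.move_gripper(40,40); st(bot,'above')
bot.servo_line([*KN,70],speed=80); st(bot,'down')
bot.move_gripper(0,60); s=st(bot,'grip')
tw.tgt=bot.ik([*KN,70],q(1.307))
for i in range(3): twist(bot,1.263/3,1); s=st(bot,i); print(yaw(s))
save(bot,'top','top1')
E
```

```text
above t2.2 [ 510.4 -194.4  160. ] F [0.3 1.  0.2] M [-0.    0.04  0.  ] g 39.8 0.0 j6 -0.167
down t3.4 [ 510.7 -194.4   70.5] F [0.1 0.8 0. ] M [-0.04 -0.01  0.01] g 40.1 0.0 j6 -0.167
grip t3.8 [ 510.8 -194.5   70.7] F [0.9 0.6 5.6] M [ 0.07 -0.03  0.01] g 16.8 58.5 j6 -0.167
0 t4.3 [ 510.6 -194.4   70.7] F [-0.9  0.3  7.4] M [0.07 0.27 0.12] g 17.1 58.8 j6 -0.589
1.728635775467082
1 t4.7 [ 510.4 -194.5   70.7] F [-3.5  0.3  7.6] M [-0.03  0.54  0.1 ] g 16.5 58.9 j6 -1.010
2.1496011602467373
2 t5.2 [ 510.3 -194.7   70.6] F [-4.6 -1.3  8. ] M [-0.27  0.86  0.08] g 17.1 58.9 j6 -1.431
2.570524208389495
```

```bash
python3 - <<'E'
from rig import bot
from h import *
bot.move_gripper(40); st(bot,'open')
bot.servo_line([*KN,150],speed=120)
y=2.4624
bot.move_to([*AX,160],q(y)); st(bot)
c=save(bot,'top','top2');s=save(bot,'side','side2')
a=cv2.resize(c['image'][205:325,330:475],(400,331),interpolation=3)
b=cv2.resize(s['image'][175:300,335:455],(400,417),interpolation=3)
o=np.zeros((417,800,3),np.uint8);o[:331,:400]=a;o[:,400:]=b
cv2.imwrite('pics/p2.png',o)
E
```

```text
open t5.6 [ 510.4 -194.2   69.9] F [ 0.5 -0.4  0.5] M [-0.05  0.05 -0.03] g 40.0 0.0 j6 -1.430
 t6.9 [ 485.4 -112.1  159.6] F [ 0.1 -1.2  0.4] M [-0.02 -0.03 -0.02] g 40.3 0.0 j6 -1.194
```

View pics/p2.png

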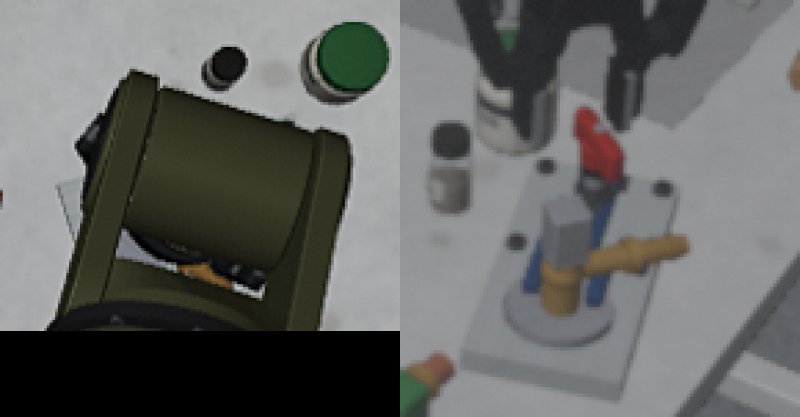

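The side view shows the knob turned, with its wing from about (580,112) to (620,158), and the elbow not yet moved. I'll check the wing angle by projection, then grip and turn the elbow.

```bash
python3 - <<'E'
from h import *
s=load('side2')
for w in(2.2,2.4,2.57,2.75,2.95):
    d=25*np.array([np.cos(w),np.sin(w)]); pr=[(proj(s,[*(KN+k*d),80])-[335,175]+.5)*10/3+[400,0] for k in(-1,0,1)]
    print(w,np.round(pr).tolist())
# red mask based: orientation
im=s['image'].astype(int)[175:300,335:455]; m=(im[...,2]>110)&(im[...,2]>2.2*im[...,1])
v,u=np.nonzero(m); print(u.min(),u.max(),v.min(),v.max(), (u.min()*3.33+400,u.max()*3.33+400,v.min()*3.33,v.max()*3.33))
E
```

```text
2.2 [[595.0, 102.0], [600.0, 128.0], [606.0, 156.0]]
2.4 [[586.0, 102.0], [600.0, 128.0], [614.0, 155.0]]
2.57 [[580.0, 104.0], [600.0, 128.0], [621.0, 153.0]]
2.75 [[573.0, 106.0], [600.0, 128.0], [628.0, 151.0]]
2.95 [[567.0, 109.0], [600.0, 128.0], [634.0, 148.0]]
54 65 33 50 (np.float64(579.8199999999999), np.float64(616.45), np.float64(109.89), np.float64(166.5))
```

```bash
python3 - <<'E'
from rig import bot
from h import *
y=2.4624; yf=TGT-np.pi/2
bot.servo_line([*AX,78],speed=80); st(bot,'down')
bot.move_gripper(0,40); s=st(bot,'grip')
tw.tgt=bot.ik([*AX,78],q(y))
for i in range(5):
    twist(bot,(yf-y)/5,1); s=st(bot,i)
    if abs(s['moment'][2])>1.5: print('STOP');break
print(yaw(s),yf)
bot.move_gripper(40); st(bot,'open')
bot.servo_line([*AX,150],speed=120)
bot.move_to([400,-250,200],q(1.3))
c=save(bot,'top','top3');sd=save(bot,'side','side3')
a=cv2.resize(c['image'][215:325,295:465],(800,518),interpolation=3); cv2.imwrite('pics/p3.png',a)
E
```

```text
down t8.2 [ 485.9 -112.9   78.5] F [ 0.4 -0.5 -0.1] M [0.01 0.   0.  ] g 40.0 0.0 j6 -1.193
grip t8.4 [ 485.8 -112.9   78.5] F [-2.2 -0.2  5.1] M [-0.02  0.21  0.07] g 21.4 42.5 j6 -1.193
0 t9.0 [ 486.1 -112.8   78.4] F [1.5 1.8 6.3] M [ 0.52 -0.59 -0.03] g 21.6 42.7 j6 -0.674
1 t9.6 [ 486.1 -113.    78.5] F [1.3 0.3 5.4] M [ 0.04 -0.52  0.01] g 21.4 42.7 j6 -0.152
2 t10.1 [ 486.  -113.1   78.4] F [ 1.8 -0.6  6.2] M [-0.22 -0.47 -0.1 ] g 21.0 42.8 j6 0.368
3 t10.7 [ 486.  -113.2   78.4] F [ 0.7 -1.   6.5] M [-0.49 -0.3  -0.06] g 21.6 42.9 j6 0.891
4 t11.3 [ 485.9 -113.3   78.4] F [ 0.5 -1.9  7.5] M [-0.61  0.03 -0.05] g 21.5 43.0 j6 1.414
-0.1444201048749089 -0.15079632679489663
open t11.6 [ 485.3 -112.7   77.7] F [0.4 0.9 0.2] M [-0.02 -0.02 -0.06] g 39.8 0.0 j6 1.418
```

View pics/p3.png

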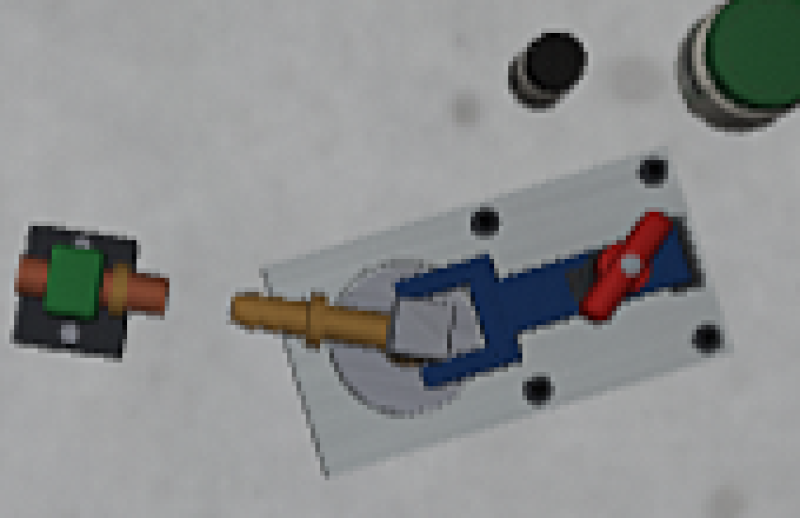

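The elbow now points left, with its tip at (234,307) and the inlet mouth at (167,296). The wing runs from (597,312) to (657,220). By eye it lines up; I'll measure it with colour masks.

```bash
python3 - <<'E'
from h import *
c=load('top3'); hsv=cv2.cvtColor(c['image'],cv2.COLOR_BGR2HSV).astype(int)
def line(u0,u1,v0,v1,h0,h1,smin):
    pts=[]
    for u in range(u0,u1):
        col=hsv[v0:v1,u]; w=((col[:,0]>=h0)&(col[:,0]<=h1)&(col[:,1]>smin))
        v=np.nonzero(w)[0]
        if len(v)>=4: pts.append(onz(c,u,v0+v.mean(),46)[:2])
    return np.array(pts)
S=800/170
E_=line(int(295+240/S),int(295+385/S),270,295,10,30,90)
P_=line(int(295+20/S),int(295+165/S),268,290,0,14,80)
for n,p in(('elbow',E_),('pipe',P_)):
    a=np.polyfit(p[:,1],p[:,0],1); print(n,len(p),p.mean(0),'heading',np.pi/2-a[0],np.arctan2(1,a[0]),'x at y=-15:',np.polyval(a,-15),'x at y=-112.8:',np.polyval(a,-112.8),'x at y=-41',np.polyval(a,-41),'res',np.std(p[:,0]-np.polyval(a,p[:,1])))
w=[onz(c,295+x/S,215+y/S,78) for x,y in((597,312),(657,220))]; d=w[0]-w[1]; print('wing',np.arctan2(d[1],d[0]))
E
```

```text
elbow 30 [491.50909766 -71.66000597] heading 1.4285654533097039 1.4295130699145484 x at y=-15: 499.5678997976891 x at y=-112.8: 485.6577203708373 x at y=-41 495.86989708707415 res 0.549437530533956
pipe 17 [504.57178961  13.05438719] heading 1.4237704836183507 1.4248163514450911 x at y=-15: 500.44706968016015 x at y=-112.8: 486.06794221749396 x at y=-41 496.62439775756997 res 1.2049801101476452
wing 2.5487577331624185
```

The outlet and pipe line up within about 1 mm, with headings of 1.429 and 1.425. Next I tighten the knob.

```bash
python3 - <<'E'
from rig import bot
from h import *
y=2.56
bot.move_to([*KN,150],q(y)); bot.servo_line([*KN,70],speed=80); st(bot,'down')
bot.move_gripper(0,60); st(bot,'grip')
tw.tgt=bot.ik([*KN,70],q(y))
for d in [-.45,-.45,-.3]+[-.05]*12:
    twist(bot,d,1); s=st(bot,'%.3f'%yaw(bot.read_state()))
    if abs(s['moment'][2])>0.9: print('stop felt');break
E
```

```text
down t16.1 [ 510.7 -194.4   70.5] F [0.2 0.1 0.6] M [0.04 0.02 0.02] g 40.0 0.0 j6 -1.420
grip t16.5 [ 510.4 -194.7   70.7] F [-4.2 -3.1  5.4] M [-0.39  0.67  0.08] g 16.8 58.5 j6 -1.420
2.109 t17.0 [ 510.5 -194.7   70.8] F [-2.4 -1.4  6.1] M [-0.24  0.49 -0.11] g 16.9 58.5 j6 -0.970
1.662 t17.5 [ 510.6 -194.6   70.7] F [-3.2 -0.4  5.2] M [-0.16  0.38 -0.13] g 17.1 58.6 j6 -0.523
1.362 t17.9 [ 510.8 -194.6   70.8] F [ 0.  -0.3  5.9] M [-0.12  0.17 -0.12] g 16.7 58.6 j6 -0.222
1.313 t18.1 [ 510.8 -194.6   70.7] F [ 0.  -0.5  5.4] M [-0.12  0.21 -0.07] g 16.9 58.6 j6 -0.173
1.263 t18.4 [ 510.8 -194.6   70.7] F [-0.9 -1.9  4.7] M [-0.2   0.04 -0.08] g 16.9 58.6 j6 -0.123
1.213 t18.6 [ 510.8 -194.6   70.7] F [-0.3 -0.8  6. ] M [-0.24  0.07 -0.09] g 17.1 58.6 j6 -0.073
1.163 t18.9 [ 510.9 -194.6   70.8] F [ 0.4 -1.   5.8] M [-0.2   0.03  0.36] g 16.7 58.6 j6 -0.023
1.113 t19.1 [ 511.2 -194.    70.7] F [ 1.4 -0.5  6.1] M [-0.13 -0.17  0.27] g 16.9 58.9 j6 0.027
1.063 t19.4 [ 511.4 -193.7   70.7] F [2.4 1.9 4.8] M [ 0.51 -0.57  0.32] g 16.9 58.8 j6 0.077
1.013 t19.6 [ 511.7 -193.4   70.7] F [16.5 21.9  1.8] M [ 3.96 -3.04 -0.38] g 16.6 58.7 j6 0.127
0.964 t19.9 [ 511.9 -193.1   70.7] F [13.3 15.3  1.7] M [ 2.45 -2.    0.  ] g 16.8 59.0 j6 0.177
0.915 t20.1 [ 512.  -193.1   70.8] F [10.6 12.6  2.7] M [ 1.83 -1.9   0.89] g 16.5 63.4 j6 0.226
0.865 t20.4 [ 512.1 -192.9   70.6] F [12.  13.5 -0.3] M [ 2.43 -2.63  1.21] g 17.0 79.8 j6 0.276
stop felt
```

```bash
python3 - <<'E'
from rig import bot
from h import *
bot.move_gripper(40); st(bot,'open')
s=bot.read_state(); bot.servo_line([*s['ee_pos'][:2],150],speed=120)
bot.move_to([400,-250,200],q(1.3))
c=save(bot,'top','top4');st(bot)
a=cv2.resize(c['image'][205:325,295:475],(792,528),interpolation=3); cv2.imwrite('pics/p4.png',a)
hsv=cv2.cvtColor(c['image'],cv2.COLOR_BGR2HSV).astype(int)
P=[]
for u in range(346,377):
    col=hsv[270:295,u]; v=np.nonzero((col[:,0]>=10)&(col[:,0]<=30)&(col[:,1]>90))[0]
    if len(v)>3: P.append(onz(c,u,270+v.mean(),46)[:2])
p=np.array(P);f=np.polyfit(p[:,1],p[:,0],1);print('elbow',np.arctan2(1,f[0]),np.polyval(f,[-15,-112.8]))
b=c['image'].astype(int)[255:285,405:450]
for k,cc in(('top4',c),('top3',load('top3')),('top0',load('top0'))):
    b=cc['image'].astype(int)[255:285,405:450]; v,u=np.nonzero((b[...,2]>100)&(b[...,2]>2.2*b[...,1]))
    g=np.array([onz(cc,405+x,255+y,78)[:2] for x,y in zip(u,v)]); w,V=np.linalg.eigh(np.cov(g.T)); print(k,g.mean(0),np.arctan2(V[1,1],V[0,1])%np.pi)
E
```

```text
open t20.8 [ 510.2 -194.4   69.9] F [-0.2  0.1  0.3] M [ 0.02 -0.02  0.02] g 40.1 0.0 j6 0.279
 t22.3 [ 400.5 -249.6  199.2] F [-0.3  0.2  0.3] M [ 0.    0.01 -0.02] g 40.3 0.0 j6 -0.363
elbow 1.4276917449996025 [499.68062248 485.58866678]
top4 [ 510.64435851 -193.08279438] 1.1724623635768399
top3 [ 511.04802344 -192.43966056] 2.5010093733034195
top0 [ 510.6098029  -192.97918377] 1.2577438497216424
```

View pics/p4.png

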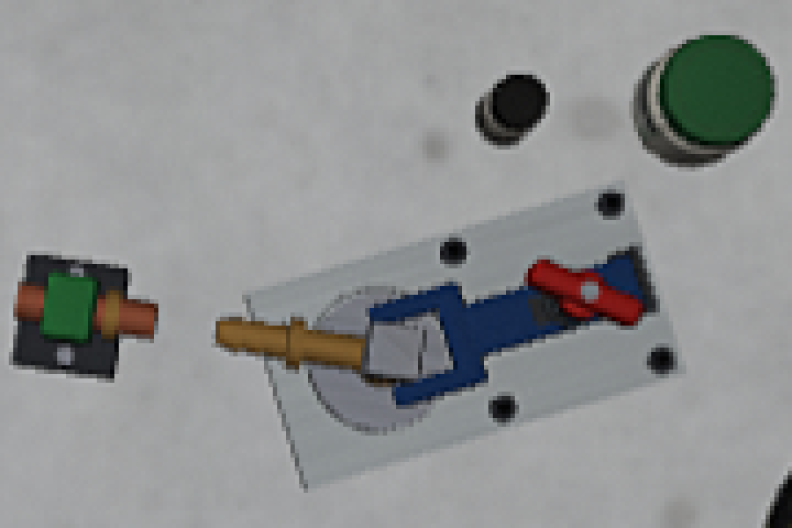

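The wing now measures 1.172 rad, which is fully tight (0 rad is 1.17). The elbow's tip at (218,332) points at the mouth at (157,320), and the jar and vial have not moved. I'm handing the job in.

```bash
python3 -c "
from rig import bot
print(bot.finish_job())"
```

```text
the job is handed in; nothing more can be done
None
```

The job is handed in: I loosened the knob about 1.4 rad, swung the elbow to within about 1 mm of the inlet mouth, and tightened the knob back to its hard stop. The jar and vial did not move in the pictures, and the arm never went near the weight. The last clock reading before hand-in was 22.3 s.

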